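# Pin a ring gauge by pressing a lever through the guard window

## Robot

A 7-joint arm with a two-finger parallel gripper is mounted at the origin on a cart in front of the work surface, level with it; the furniture and walls round the work are solid. World frame = base frame: x ahead of the robot, y to its left, z up, the work surface at z = 0. Lengths are in mm, angles in rad, forces in N, time in s.
With the tool pointing down it reaches from about 400 to 850 mm from the base axis. Payload 4.5 kg.
Tool frame: the origin (TCP) lies midway between the tips of the shut fingers; the grasp point (between the pads) lies 19 mm behind it; y points along the fingers, z is the direction in which the jaws open and shut, and the axes are right-handed (so a half turn about y gives the same grasp; the last joint's range is limited). The gripper opens to 88 mm and grips with 3 to 60 N. Pads are 18 mm wide; open, the fingers measure 123 mm over their backs; the gripper's body (75 mm by 187 mm) begins 45 mm behind the grasp point.
Start: joints at [1.276, 0.689, -0.195, 1.565, 0.157, 0.902, -0.215], TCP at [201.847, -591.533, 238.743] pointing down, gripper open.
Joint ranges: [-3.01, 3.01], [-0.46, 2.08], [-1.47, 1.51], [0.13, 2.56], [-1, 4.14], [0.04, 2.09], [-2.66, 2.66]. Speed limits (rad/s): [2.57, 2.57, 3.14, 3.14, 3.14, 3.14, 3.14].

## Interface

Orientations are given as a unit quaternion [w, x, y, z].
In Python, from plant import manip, eyes, finder gives the robot as it stands.
- The arm moves only by the tool jog_arm, never from a script. Its arguments are lists of equal length, an entry for each row: "angular": the turn, a rotation vector about the world's x, y, z in units of 6 degrees (1.0 is 6 degrees), a list of three; "xyz": the shift along the world's x, y, z in mm, a list of three; "grip": the opening, from -1 (shut) to 1 (fully open), so that 0 is half open. In form: {"angular": [[rx, ry, rz], ...], "xyz": [[x, y, z], ...], "grip": [grip, ...]}. A call has 1 to 5 rows; each row is the pose to reach, as a shift and turn from the pose commanded when the call began; what a row does not reach only later rows make up. A row lasts 1/10 s, in which the tool goes at most 50 mm and 8.59 degrees, less where a joint would pass 70% of its speed; a pose out of reach is approached as far as the arm can. A call with a gripper value outside its range is refused whole. The fingers move at their own pace and stop on an object; "squeeze" is the grip in N (left out, the last holds). Time passes only in rows, so rows that repeat a pose let the fingers close. It gives the time, the measured TCP pose, the force and the opening at its end, in the units of the state.
- manip.observe(): the state, without advancing time (a new reading comes with each control period).
- eyes.capture(name): name is "scene" or "top" or "wrist"; returns a dict with "image" (480x640x3 uint8, blue, green, red), "fx", "fy", "cx", "cy" (pixels), "view" (4x4, takes a point from world to camera coordinates); the wrist camera has in their place "tool_from_camera" (4x4, takes a point from camera to tool coordinates, whose origin is the TCP and whose axes are the tool frame's). Camera axes: x right, y up, looking along -z (the intrinsics and any distortion apply to the point x, -y, -z); pixel columns grow to the right and rows downward; lengths in mm; the calibration is good to about 2 mm. A picture is of the moment at which its call begins: read the wrist's pose just before it. There is no depth.
- manip.finish_job(): hands the job in, once; it reports no verdict.
Trained networks look in a picture, given as the dict that the camera call returned (one of the last four; its "shot" number tells which), for a name from the list of things; names that differ only in an ending like _2 or _b are one class to them, and where a whole thing is asked for, a point or a joint stands for the part that bears it (a point fixed in the world has none). Each returns a list of dicts, best first, with "p" (0 to 1); they miss things now and then, are a little off and sometimes report something else, mostly with a low value. They report only what shows in the picture. A call takes as long as a camera call. They do not tell look-alikes from the thing itself.
- finder.find_in(picture, label): "location" ([column, row] in pixels, amid what is visible of it).
- finder.pinpoint(picture, label): "location" ([column, row] in pixels: a listed point, or the origin of a listed thing).
The state is a dict: "time_s": time; "joint_positions": joint angles; "qd": joint speeds; "tau": joint torques, N m; "tool_pos": TCP position; "orientation": TCP orientation; "force": force on the tool from outside, world axes, zero at the start; "torque": the same for the moment, N m; "opening": finger opening in mm.
Only numpy, scipy, OpenCV 4.12 (cv2) and the standard library are available. Lean on these libraries where they do the work, as an engineer would, in place of code of your own. Each camera call takes 0.05 s, during which the arm holds its last target.

## Task

Push the larger steel ring gauge along its guide rails until it sits fully home in the V nest, then reach down through the window of the yellow guard and press the red-knobbed lever all the way down, so that the locating pin drops into the ring. Do not touch the guard, only push the ring (never lift or tip it), leave the other things where they are, and finish with the hand clear.

Things in the scene. Friction and masses are not known exactly. Their poses are not given: they have to be found in the camera images.
- station: Fixture fixed to the worktop. Origin on the worktop below the ring's home centre; +x is the direction in which the ring is pushed (away from the robot, turned by the station's yaw), z up. Blue base plate 8 mm thick. Two guide rails along x from -110 to +2 mm, 55 mm apart inside, tops 15 mm above the worktop. Dark steel 90-degree V nest, 22 mm above the worktop, stops and centres the ring.
- pin_carrier (a point): Free end, top, middle, of the grey arm that carries the brass pin over the home place: 10 mm short of the home centre (station x = -10 mm), 57 mm above the worktop. The arm runs from there back to the guard, 22 mm wide, underside 43 mm above the worktop. The pin's head stands up to 24 mm above it, station x and y within 8 mm of the home centre.
- nest_home (a point): Point where the centre of the ring (half-way up) is when the ring is home, touching both flanks of the V: above the station's origin, 17 mm above the worktop.
- ring_center (a point): Centre, half-way up, of the larger steel ring gauge: outer diameter 52 mm, 18 mm high, 0.14 to 0.28 kg, loose. It lies flat on the base plate between the guide rails, 35 to 60 mm short of home along the station's -x; its top is 26 mm above the worktop.
- guard: Yellow sheet-metal guard with clear sides over the lever, fixed to the station; same origin and axes as the station. It spans x 46 to 186 mm, y -85 to +85 mm, its top face 115 mm above the worktop, top plate 5 mm thick. Not to be touched.
- window (a point): Centre of the rectangular window in the guard's top plate, in the plane of its top face. The window is 90 mm along x and 110 mm along y (station axes), open right down to the lever.
- knob_top (a point): Top of the red ball knob (26 mm diameter) on the lever's end. With the lever up it is 12 mm below the guard's top face, about at the window's centre; pressed fully down it is 36 mm below the top face. Moves with the lever; its position is the ball's uppermost point when the lever is up and stays within 6 mm of it.
- lever (a joint): Lever angle in rad: 0 up (starts at 0 to 0.05), 0.45 fully down (hard stop). Pivot along station y at x = 170 mm, 78 mm above the worktop; knob 54 mm from it, on the robot's side. Needs about 4 to 5 N on the knob; stays where left. Drives the brass pin (10 mm diameter) 18 mm down into the ring's bore; if the ring is well short of home the pin hits it and stops part-way.
- small_ring: Smaller steel ring gauge, 39 mm diameter, 14 mm high, loose on the worktop; origin at the centre of its underside. A bystander.
- flange: Turned steel flange, 57 mm diameter, 24 mm high, loose on the worktop; origin at the centre of its underside. A bystander.
- bracket: Milled aluminium angle bracket, 51 x 67 x 42 mm, loose on the worktop; origin at the centre of its underside. A bystander.
- ring: The same larger ring gauge, its origin at the centre of its underside.
Things that resemble listed ones, but are neither listed nor needed, are in the scene too. Leave any orange or pink look-alike of the ring alone.

How it is judged:
By the outcome, as a careful person would: the job done as asked, in the order asked, and still so for the second after the job is handed in, with the robot touching nothing.
It also fails if it takes over 48 s, if anything falls off the work surface, if the arm or the gripper's body presses on something with over 40 N, if the wrist force passes 120 N, or if a joint passes its speed limit or range.

## Working session

There is one attempt and no reset: what is moved stays moved. The work goes in short steps, Python scripts to look and compute and a tool call to move; the robot and the scene stay as the last step left them, time stands still between calls to the robot, and variables do not carry over. Pictures are saved under pics/ and viewed, and the job is handed in when it is done.

Besides the shell and the picture viewer there is one more tool, called after "Request:" as name(argument=value, ...) on one line, values as JSON. jog_arm: Moves the arm, as the interface text tells. Its arguments: {"type":"object","properties":{"angular":{"type":"array"},"xyz":{"type":"array"},"grip":{"type":"array"},"squeeze":{"type":"number"}},"required":["angular","xyz","grip"]}

```bash
mkdir -p pics; ls; python3 - <<'E'
from plant import manip, eyes, finder
import cv2
s=manip.observe(); print(s)
for n in ("scene","top"):
    p=eyes.capture(n); cv2.imwrite(f"pics/{n}0.png",p["image"])
    print(n,{k:v for k,v in p.items() if k!="image"})
    for l in ["pin_carrier","nest_home","ring_center","window","knob_top","ring","station","guard"]:
        print(l,[(d["location"],round(d["p"],2)) for d in finder.pinpoint(p,l)[:3]])
print(manip.observe()["time_s"])
E
```

```text
pics
{'time_s': 0.0, 'joint_positions': array([ 1.27581234,  0.68999374, -0.19450657,  1.56632716,  0.15732941,
        0.90248225, -0.21506815]), 'qd': array([ 0.00073097, -0.00096627,  0.00106774,  0.0008517 ,  0.00116813,
       -0.00015646, -0.00041194]), 'tau': array([-5.83352767e-05, -5.27571809e+01, -1.26694478e+00, -1.53430688e+01,
       -5.25921502e-02,  6.50588656e-03,  1.65453298e-04]), 'tool_pos': array([ 201.55109105, -590.95511141,  237.90824924]), 'orientation': array([ 0.11560507, -0.11592287,  0.69818819, -0.69694376]), 'force': array([ 0.22145625,  0.1421575 , -0.70197436]), 'torque': array([ 0.01308029, -0.02269225,  0.03331299]), 'opening': 88.04102974533899}
scene {'fx': 531.71039047923, 'fy': 531.71039047923, 'cx': 330.3754422764492, 'cy': 231.2614365429184, 'view': array([[-8.03383426e-01, -5.94960337e-01,  2.44390693e-02,
         3.82240006e+02],
       [ 2.99662684e-01, -3.68490815e-01,  8.80009543e-01,
        -2.72618230e+02],
       [-5.14565202e-01,  7.14308558e-01,  4.74326825e-01,
        -1.10143667e+03],
       [ 0.00000000e+00,  0.00000000e+00,  0.
[... 650 characters left out ...]
-9.99741714e-01,  2.66186328e-03,
        -8.79689841e+01],
       [ 9.94951663e-01, -2.22015908e-02,  9.78686708e-02,
        -5.15400243e+02],
       [-9.77842951e-02,  4.85735173e-03,  9.95195779e-01,
        -1.22093257e+03],
       [ 0.00000000e+00,  0.00000000e+00,  0.00000000e+00,
         1.00000000e+00]]), 'shot': 2}
pin_carrier [([322.6, 236.4], 0.67)]
nest_home [([322.6, 235.5], 0.71)]
ring_center [([271.7, 251.1], 0.65), ([340.2, 314.8], 0.61), ([321.9, 254.0], 0.59)]
window []
knob_top [([325.0, 175.6], 0.54), ([439.8, 283.3], 0.43)]
ring [([321.2, 253.0], 0.86), ([339.6, 314.2], 0.73), ([366.3, 265.6], 0.56)]
station [([322.3, 235.4], 0.65), ([153.9, 193.7], 0.39)]
guard []
0.9
```

View pics/scene0.png

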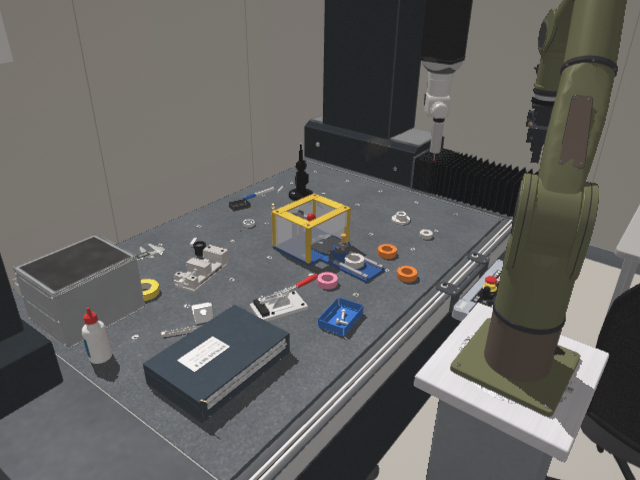

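View pics/top0.png

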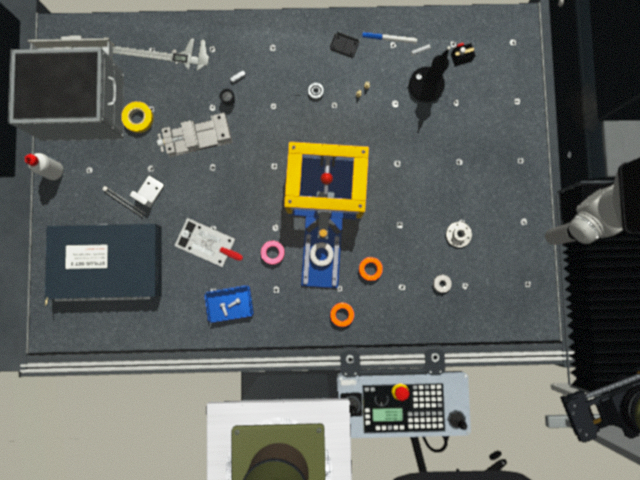

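```bash
python3 - <<'E'
import cv2
a=cv2.imread('pics/top0.png')[120:340,220:440]; cv2.imwrite('pics/topc.png',cv2.resize(a,(600,600),interpolation=cv2.INTER_CUBIC))
a=cv2.imread('pics/scene0.png')[170:320,250:450]; cv2.imwrite('pics/scenec.png',cv2.resize(a,(800,600),interpolation=cv2.INTER_CUBIC))
E
```

```text
(no output)
```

View pics/topc.png

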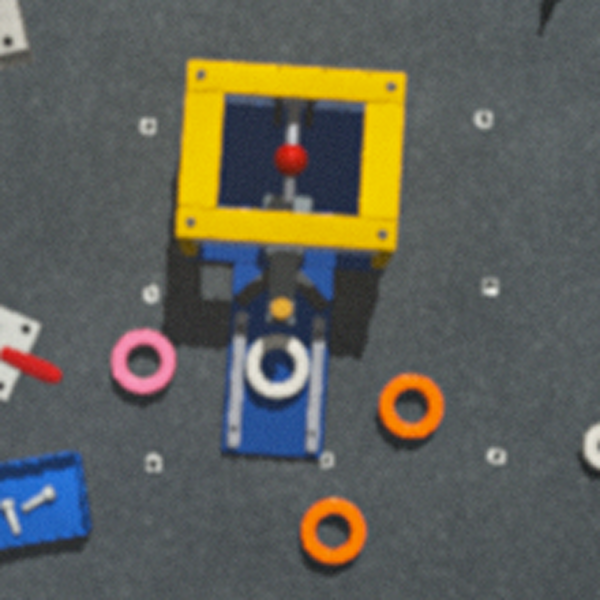

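View pics/scenec.png

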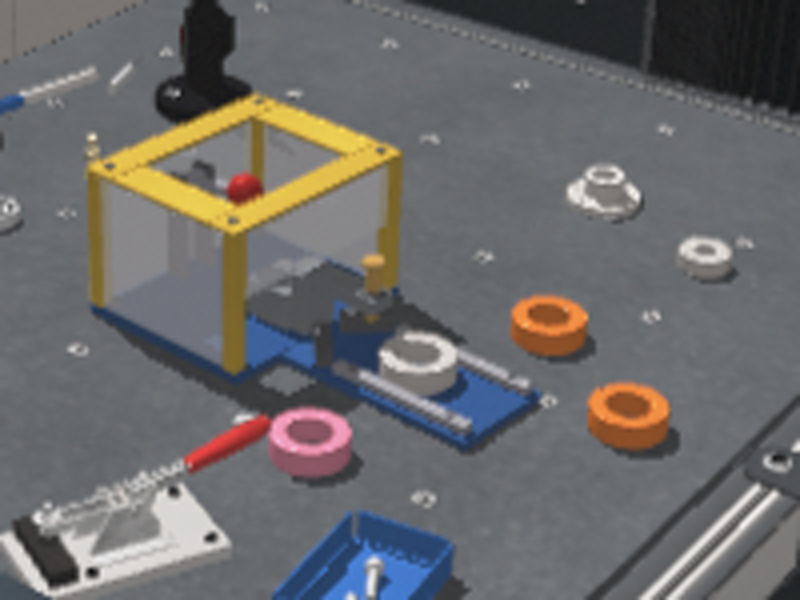

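The pictures show the station with the guard top outer corners in the crops, and the white steel ring between the rails (top px ≈ (322,254)). Two orange rings and one pink look-alike stand next to it. I'll fit the station pose to the corners.

```bash
cat > h.py <<'E'
import numpy as np
CAM={}
def cam(p): return (p["fx"],p["fy"],p["cx"],p["cy"],np.array(p["view"]))
def proj(c,P):
    fx,fy,cx,cy,V=c; q=V[:3,:3]@np.asarray(P,float)+V[:3,3]
    return np.array([cx+fx*q[0]/-q[2], cy+fy*-q[1]/-q[2]])
def back(c,uv,z):
    fx,fy,cx,cy,V=c; R=V[:3,:3]; o=-R.T@V[:3,3]
    d=R.T@np.array([(uv[0]-cx)/fx,-(uv[1]-cy)/fy,-1]); return o+d*(z-o[2])/d[2]
def sta(p,P):
    x,y,a=p; return np.array([x+np.cos(a)*P[0]-np.sin(a)*P[1], y+np.sin(a)*P[0]+np.cos(a)*P[1],P[2]])
E
python3 - <<'E'
from plant import eyes
from h import *
from scipy.optimize import least_squares
import pickle
C={n:cam(eyes.capture(n)) for n in("top","scene")}; pickle.dump(C,open("cams.pkl","wb"))
s=600/220
T=[((188,60),(186,85,115)),((406,73),(186,-85,115)),((397,249),(46,-85,115)),((177,236),(46,85,115))]
S=[((258,95),(186,-85,115)),((402,152),(46,-85,115)),((234,230),(46,85,115)),((89,168),(186,85,115))]
S=[((u/4+250,v/4+170),P) for (u,v),P in S]; T=[((u/s+220,v/s+120),P) for (u,v),P in T]
def fit(L):
    f=lambda p:np.concatenate([proj(C[n],sta(p,P))-uv for n,uv,P in L])
    r=least_squares(f,[520,-90,0]); return r
LT=[("top",)+t for t in T]; LS=[("scene",)+t for t in S]
for L in(LT,LS,LT+LS):
    r=fit(L); print(r.x.round(3),r.fun.round(1))
print("ring top",back(C["top"],(278/s+220,366/s+120),26),"scene",back(C["scene"],(418/4+250,352/4+170),26))
print("knob", back(C["top"],(325,175.6),103), back(C["scene"],(310.2,213.3),103))
print("home",back(C["top"],(322.6,235.5),17),back(C["scene"],(343.4,255.8),17))
E
```

```text
[ 5.14911e+02 -1.10781e+02 -8.10000e-02] [-0.1 -0.4  0.2 -0.5  0.2  0.4 -0.3  0.4]
[ 5.12390e+02 -1.04658e+02 -9.10000e-02] [-0.1 -0.7  0.9 -0.2  0.2  1.  -1.  -0.6]
[ 5.14883e+02 -1.09768e+02 -8.40000e-02] [-0.3 -0.5 -0.  -0.3 -0.3  0.6 -0.7  0.4 -0.1 -1.4  0.9 -1.1  0.8  0.1
 -0.6 -1.2]
ring top [ 472.80742018 -106.53788874   26.        ] scene [ 472.55864696 -101.7106663    26.        ]
knob [ 634.9553674  -116.12720254  103.        ] [ 631.99129446 -113.64575229  103.        ]
home [ 515.66978633 -109.12020557   17.        ] [ 510.39475054 -104.94758117   17.        ]
```

```bash
cat >> h.py <<'E'
from scipy.spatial.transform import Rotation as Ro
SP=(515,-109,-0.083)
def Rq(q): return Ro.from_quat([q[1],q[2],q[3],q[0]])
def desired(tilt,sgn=1,p=SP):
    a=p[2]; t=np.radians(tilt); ex=np.array([np.cos(a),np.sin(a),0]); ez=np.array([0,0,1.])
    y=np.sin(t)*ex-np.cos(t)*ez; z=sgn*np.array([-np.sin(a),np.cos(a),0]); x=np.cross(y,z)
    return Ro.from_matrix(np.c_[x,y,z])
def turn(q,tilt,sgn): return ((desired(tilt,sgn)*Rq(q).inv()).as_rotvec()/np.radians(6)).round(2)
E
python3 - <<'E'
from plant import manip,eyes
from h import *
s=manip.observe();q=s["orientation"];print(Rq(q).as_matrix().round(2))
for sg in(1,-1): print(turn(q,0,sg),turn(q,12,sg))
print(sta(SP,(-95,0,0)), sta(SP,(-35,0,0)), sta(SP,(116,0,0)))
p=eyes.capture("wrist");print(np.array(p["tool_from_camera"]).round(2))
import cv2;cv2.imwrite("pics/w0.png",p["image"])
E
```

```text
[[-0.95  0.    0.32]
 [-0.32 -0.   -0.95]
 [-0.   -1.    0.  ]]
[-0.    0.   26.07] [-2.76 -0.34 25.94]
[ 0.    0.   -3.93] [ 0.25 -2.   -3.92]
[ 420.32703969 -101.12405018    0.        ] [ 480.12048831 -106.09833428    0.        ] [ 630.60066733 -118.61694926    0.        ]
[[  -0.     -0.95   -0.31  -80.51]
 [   0.      0.31   -0.95 -146.44]
 [   1.     -0.      0.     -0.89]
 [   0.      0.      0.      1.  ]]
```

Request:
jog_arm(angular=[[0, 0, -1], [0, 0, -2], [0, 0, -3], [0, 0, -3.93], [0, 0, -3.93]], xyz=[[15, 40, 0], [32, 80, 0], [50, 120, 0], [68, 160, 0], [88, 200, 0]], grip=[-1, -1, -1, -1, -1])

```text
time_s: 1.55
tool_pos: [290.2, -390.1, 239.0]
orientation: [0.03, -0.03, -0.706, 0.707]
force: [1.0, -0.5, -0.8]
opening: 50.2
```

Request:
jog_arm(angular=[[0, 0, 0], [0, 0, 0], [0, 0, 0], [0, 0, 0], [0, 0, 0]], xyz=[[20, 40, 0], [40, 80, 0], [60, 120, 0], [80, 160, 0], [100, 200, 0]], grip=[-1, -1, -1, -1, -1])

```text
time_s: 2.05
tool_pos: [390.7, -189.9, 239.0]
orientation: [0.029, -0.03, -0.706, 0.707]
force: [0.7, -0.1, 0.0]
opening: 10.3
```

Request:
jog_arm(angular=[[0, 0, 0], [0, 0, 0], [0, 0, 0], [0, 0, 0], [0, 0, 0]], xyz=[[15, 40, -20], [25, 80, -40], [30, 90, -60], [30, 90, -80], [30, 90, -80]], grip=[-1, -1, -1, -1, -1])

```text
time_s: 2.55
tool_pos: [419.0, -100.6, 157.2]
orientation: [-0.03, 0.027, 0.707, -0.706]
force: [-0.4, -0.1, -0.1]
opening: 0.3
```

```bash
python3 - <<'E'
from plant import manip,eyes,finder
from h import *
import cv2
s=manip.observe();q=s["orientation"];print(s["tool_pos"],turn(q,0,-1),turn(q,12,-1),s["joint_positions"].round(2))
p=eyes.capture("wrist");cv2.imwrite("pics/w1.png",p["image"])
for l in ["ring_center","nest_home","knob_top","window","pin_carrier"]: print(l,finder.pinpoint(p,l)[:2])
import pickle;p.pop("image");pickle.dump((s,p),open("w1.pkl","wb"));print(p["fx"],p["cx"],p["cy"])
E
```

```text
[ 418.99474861 -100.57669637  157.22674102] [-0.01 -0.04 -0.02] [-0.17 -2.03 -0.02] [ 0.14  0.6  -0.01  2.21  0.02  0.33 -1.54]
ring_center [{'location': [464.8, 181.9], 'p': 0.87}, {'location': [382.0, 306.1], 'p': 0.83}]
nest_home []
knob_top []
window []
pin_carrier [{'location': [315.2, 93.2], 'p': 0.82}]
395.3441019652571 314.8634371692953 240.81558067585368
```

View pics/w1.png

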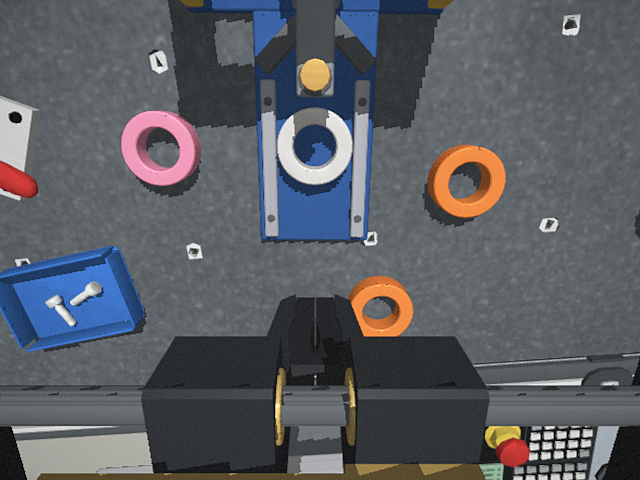

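```bash
cat >> h.py <<'E'
def wback(s,p,uv,z):
    T=np.array(p["tool_from_camera"]);R=Rq(s["orientation"]).as_matrix()
    o=R@T[:3,3]+s["tool_pos"]
    d=R@T[:3,:3]@np.array([(uv[0]-p["cx"])/p["fx"],-(uv[1]-p["cy"])/p["fy"],-1]);return (o+d*(z-o[2])/d[2]).round(1)
def tosta(P,p=SP):
    x,y,a=p;d=np.array([P[0]-x,P[1]-y]);return np.array([np.cos(a)*d[0]+np.sin(a)*d[1],-np.sin(a)*d[0]+np.cos(a)*d[1]]).round(1)
E
python3 - <<'E'
from h import *
import pickle
s,p=pickle.load(open("w1.pkl","rb"))
for n,uv,z in [("ring",(315,146),26),("Lend",(278,235),15),("Rend",(351,235),15),("Lfar",(275,85),15),("Rfar",(356,85),15),("pinhead",(315,74),81),("carrier",(315,93),57)]:
    P=wback(s,p,uv,z);print(n,P,tosta(P))
E
```

```text
ring [ 475.5 -104.7   26. ] [-39.7   1. ]
Lend [410.5 -71.1  15. ] [-107.3   29.1]
Rend [ 406.1 -126.8   15. ] [-107.   -26.8]
Lfar [517.  -80.7  15. ] [-0.4 28.4]
Rfar [ 512.6 -135.6   15. ] [ -0.2 -26.7]
pinhead [ 516.7 -108.    81. ] [1.6 1.1]
carrier [ 508.3 -107.3   57. ] [-6.8  1.1]
```

Request:
jog_arm(angular=[[-0.05, -0.7, 0], [-0.1, -1.4, 0], [-0.17, -2, 0], [-0.17, -2, 0], [-0.17, -2, 0]], xyz=[[2, -1, -30], [4, -1, -60], [6, -1, -90], [8, -1, -110], [8, -1, -110]], grip=[-1, -1, -1, -1, -1])

```text
time_s: 3.35
tool_pos: [449.6, -118.5, 112.7]
orientation: [-0.017, -0.075, -0.701, 0.709]
force: [0.3, 0.2, 0.1]
opening: 0.4
```

```bash
sed -i 's/^SP=.*/SP=(517,-108,-0.083)/' h.py; cat > st.py <<'E'
from plant import manip
from h import *
s=manip.observe();q=s["orientation"];print(s["time_s"],s["tool_pos"].round(1),"sta",tosta(s["tool_pos"]),"turn0",turn(q,0,-1),"turn12",turn(q,12,-1),s["joint_positions"].round(2),s["force"].round(1))
E
python3 st.py
```

```text
3.35 [ 449.6 -118.5  112.7] sta [-66.3 -16.1] turn0 [ 0.16  1.23 -0.02] turn12 [-0.   -0.76 -0.01] [ 0.21  0.7  -0.08  2.27  0.91  0.06 -2.41] [0.3 0.2 0.1]
```

Request:
jog_arm(angular=[[0.08, 0.6, 0], [0.16, 1.23, 0], [0.16, 1.23, 0], [0.16, 1.23, 0]], xyz=[[-10, 8, 0], [-20, 17, 0], [-20, 17, -20], [-20, 17, -40]], grip=[-1, -1, -1, -1])

```text
time_s: 3.75
tool_pos: [430.4, -101.2, 72.5]
orientation: [-0.028, 0.03, 0.707, -0.706]
force: [0.3, -0.4, 0.1]
opening: 0.1
```

```bash
python3 st.py
```

```text
3.75 [ 430.4 -101.2   72.5] sta [-86.8  -0.4] turn0 [-0.01  0.02 -0.01] turn12 [-0.18 -1.97 -0.01] [ 0.26  0.8  -0.22  2.23  0.9   0.2  -2.44] [ 0.3 -0.4  0.1]
```

Request:
jog_arm(angular=[[0, 0, 0], [0, 0, 0], [0, 0, 0]], xyz=[[0, 0, -20], [0, 0, -40], [0, 0, -51]], grip=[-1, -1, -1])

```text
time_s: 4.05
tool_pos: [432.1, -102.5, 23.5]
orientation: [0.031, -0.023, -0.706, 0.707]
force: [-0.1, 0.0, -0.5]
opening: 0.4
```

```bash
python3 st.py;  python3 - <<'E'
from plant import eyes
import cv2
for n in("wrist","scene"):
    a=eyes.capture(n)["image"]
    if n=="scene": a=cv2.resize(a[170:320,250:450],(800,600),interpolation=cv2.INTER_CUBIC)
    cv2.imwrite(f"pics/{n}2.png",a)
E
```

```text
4.05 [ 432.1 -102.5   23.5] sta [-85.   -1.6] turn0 [ 0.   -0.1  -0.06] turn12 [-0.16 -2.1  -0.06] [ 0.16  0.9  -0.05  2.23  1.13  0.04 -2.65] [-0.1  0.  -0.5]
```

View pics/wrist2.png

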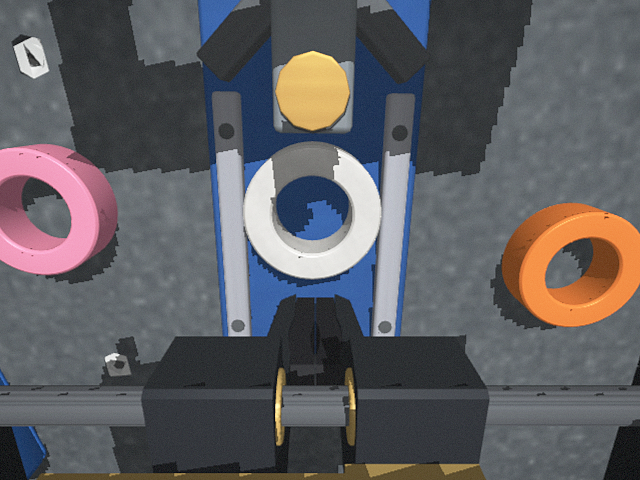

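View pics/scene2.png

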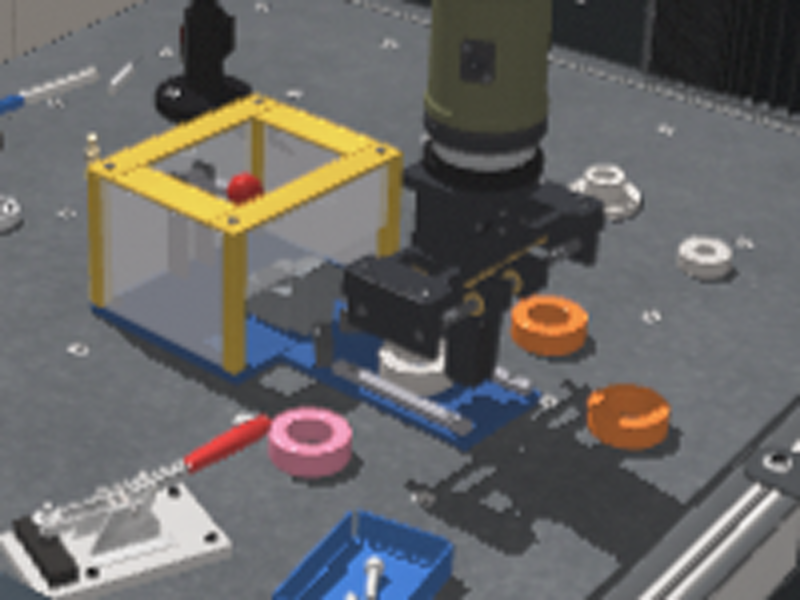

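Request:
jog_arm(angular=[[0, 0, 0], [0, 0, 0]], xyz=[[4, 0.6, 0], [8, 1, -1]], grip=[-1, -1])

```text
time_s: 4.35
tool_pos: [441.7, -100.8, 24.2]
orientation: [-0.032, 0.028, 0.707, -0.705]
force: [0.3, 0.0, 0.8]
opening: 0.1
```

```bash
python3 st.py
```

```text
4.35 [ 441.7 -100.8   24.2] sta [-75.6   0.9] turn0 [-0.03 -0.06  0.02] turn12 [-0.2  -2.05  0.02] [ 0.2   0.9  -0.12  2.2   1.11  0.1  -2.64] [0.3 0.  0.8]
```

Request:
jog_arm(angular=[[0, 0, 0], [0, 0, 0], [0, 0, 0], [0, 0, 0]], xyz=[[0, -0.5, -4], [3, -0.8, -4], [7, -1.1, -4], [11, -1.5, -4]], grip=[-1, -1, -1, -1])

```text
time_s: 4.75
tool_pos: [451.5, -102.4, 19.3]
orientation: [-0.032, 0.025, 0.707, -0.706]
force: [-0.9, 0.7, 0.2]
opening: -0.0
```

```bash
python3 st.py;  python3 - <<'E'
from plant import eyes
import cv2
a=eyes.capture("wrist")["image"]
cv2.imwrite(f"pics/wrist3.png",a)
E
```

```text
4.75 [ 451.5 -102.4   19.3] sta [-65.8   0.1] turn0 [-0.02 -0.09 -0.02] turn12 [-0.18 -2.08 -0.02] [ 0.23  0.92 -0.17  2.17  1.09  0.15 -2.61] [-0.9  0.7  0.2]
```

View pics/wrist3.png

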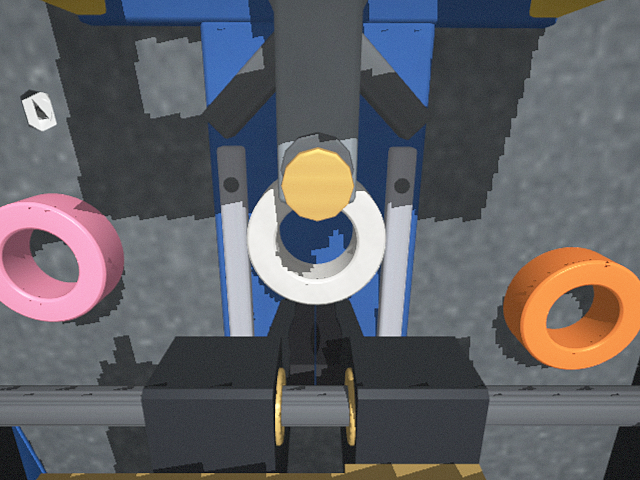

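```bash
python3 - <<'E'
from plant import manip
from h import *
import pickle
_,p=pickle.load(open("w1.pkl","rb")); s=manip.observe()
for n,uv,z in [("ring",(317,235),26),("ringfront",(317,304),26),("box",(317,337),83),("box",(317,337),60),("tip",(317,300),20),("tip",(317,300),24),("pinhead",(317,185),81),("pinhead",(317,185),75)]:
    print(n,z,tosta(wback(s,p,uv,z)),wback(s,p,uv,z)-s["tool_pos"])
E
```

```text
ring 26 [-28.1  -0.2] [36.4024084  -3.26789284  6.70507039]
ringfront 26 [-56.5  -0.4] [ 8.1024084  -1.06789284  6.70507039]
box 83 [-35.3  -0.1] [29.2024084  -2.56789284 63.70507039]
box 60 [-49.9  -0.2] [14.7024084  -1.46789284 40.70507039]
tip 20 [-57.9  -0.4] [ 6.7024084  -0.96789284  0.70507039]
tip 24 [-55.8  -0.4] [ 8.8024084  -1.16789284  4.70507039]
pinhead 81 [0.9 0.1] [65.3024084  -5.36789284 61.70507039]
pinhead 75 [-0.2 -0. ] [64.2024084  -5.36789284 55.70507039]
```

Request:
jog_arm(angular=[[0, 0, 0], [0, 0, 0], [0, -0.1, 0], [0, -0.2, 0], [0, -0.3, 0]], xyz=[[3, -0.2, 1], [6, -0.5, 1], [9, -0.8, 1], [12, -1, 1], [15, -1.2, 1]], grip=[-1, -1, -1, -1, -1])

```text
time_s: 5.3
tool_pos: [466.8, -103.5, 20.2]
orientation: [-0.02, 0.037, 0.708, -0.705]
force: [0.3, -0.5, -1.0]
opening: 0.2
```

```bash
python3 st.py
```

```text
5.3 [ 466.8 -103.5   20.2] sta [-50.4   0.3] turn0 [-0.02  0.22 -0.03] turn12 [-0.18 -1.77 -0.03] [ 0.2   0.91 -0.12  2.16  1.08  0.11 -2.6 ] [ 0.3 -0.5 -1. ]
```

Request:
jog_arm(angular=[[0, -0.1, 0], [0, -0.2, 0], [0, -0.3, 0]], xyz=[[3, -0.3, 0.3], [5, -0.5, 0.5], [8, -0.8, 0.5]], grip=[-1, -1, -1])

```text
time_s: 5.6
tool_pos: [475.5, -104.5, 21.5]
orientation: [-0.01, 0.046, 0.708, -0.705]
force: [-0.3, 0.6, -0.7]
opening: 0.1
```

```bash
python3 st.py;  python3 - <<'E'
from plant import eyes
import cv2
for n in("wrist","scene"):
    a=eyes.capture(n)["image"]
    if n=="scene": a=cv2.resize(a[170:320,250:450],(800,600),interpolation=cv2.INTER_CUBIC)
    cv2.imwrite(f"pics/{n}4.png",a)
E
```

```text
5.6 [ 475.5 -104.5   21.5] sta [-41.7   0. ] turn0 [-0.01  0.49 -0.04] turn12 [-0.18 -1.5  -0.05] [ 0.16  0.91 -0.06  2.16  1.14  0.04 -2.66] [-0.3  0.6 -0.7]
```

View pics/wrist4.png

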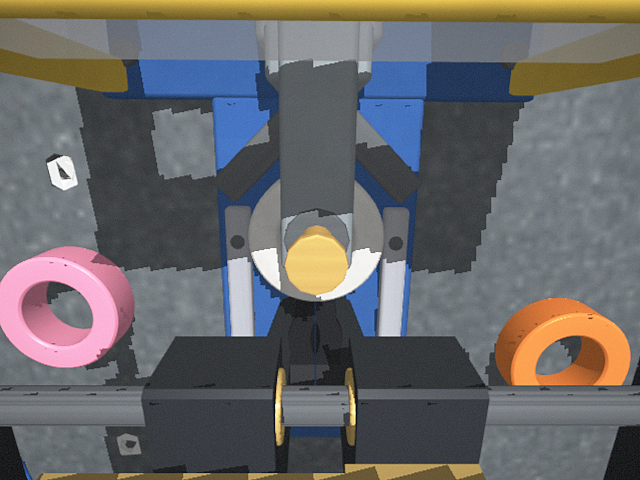

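View pics/scene4.png

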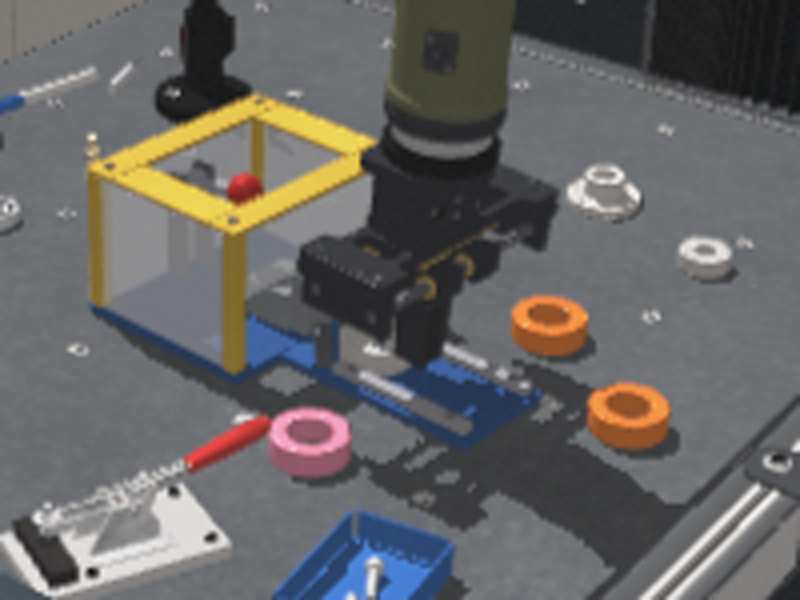

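Request:
jog_arm(angular=[[0, 0.2, 0], [0, 0.2, 0]], xyz=[[1.5, -0.1, 0.3], [3, -0.2, 0.3]], grip=[-1, -1])

```text
time_s: 5.9
tool_pos: [479.6, -104.7, 22.1]
orientation: [-0.018, 0.04, 0.708, -0.704]
force: [-1.2, 0.2, 0.2]
opening: 0.6
```

```bash
python3 st.py
```

```text
5.9 [ 479.6 -104.7   22.1] sta [-37.5   0.2] turn0 [-0.04  0.31 -0.01] turn12 [-0.21 -1.68 -0.02] [ 0.25  0.91 -0.21  2.13  1.11  0.17 -2.62] [-1.2  0.2  0.2]
```

Request:
jog_arm(angular=[[0, 0, 0], [0, 0, 0]], xyz=[[1, -0.1, -1], [2, -0.2, -1]], grip=[-1, -1])

```text
time_s: 6.1
tool_pos: [480.4, -105.1, 20.7]
orientation: [-0.018, 0.039, 0.708, -0.705]
force: [-2.2, 0.1, 0.9]
opening: 0.4
```

Request:
jog_arm(angular=[[0, 0, 0], [0, 0, 0]], xyz=[[0.5, 0, 0], [1, -0.1, 0]], grip=[-1, -1])

```text
time_s: 6.3
tool_pos: [481.6, -105.1, 20.8]
orientation: [-0.017, 0.039, 0.708, -0.705]
force: [-1.6, 1.1, 0.3]
opening: 0.4
```

```bash
python3 st.py
```

```text
6.3 [ 481.6 -105.1   20.8] sta [-35.5  -0.1] turn0 [-0.02  0.29 -0.03] turn12 [-0.18 -1.7  -0.03] [ 0.26  0.92 -0.21  2.12  1.1   0.18 -2.61] [-1.6  1.1  0.3]
```

Request:
jog_arm(angular=[[0, 0, 0], [0, 0, 0]], xyz=[[0.7, 0, 0], [1.5, -0.1, 0]], grip=[-1, -1])

```text
time_s: 6.5
tool_pos: [483.3, -105.2, 20.8]
orientation: [-0.017, 0.039, 0.708, -0.705]
force: [-0.9, 0.3, -0.3]
opening: 0.8
```

```bash
python3 st.py;  python3 - <<'E'
from plant import eyes
import cv2
a=eyes.capture("wrist")["image"]
cv2.imwrite(f"pics/wrist5.png",a)
E
```

```text
6.5 [ 483.3 -105.2   20.8] sta [-33.8  -0. ] turn0 [-0.02  0.3  -0.03] turn12 [-0.19 -1.7  -0.03] [ 0.26  0.92 -0.22  2.11  1.1   0.19 -2.61] [-0.9  0.3 -0.3]
```

View pics/wrist5.png

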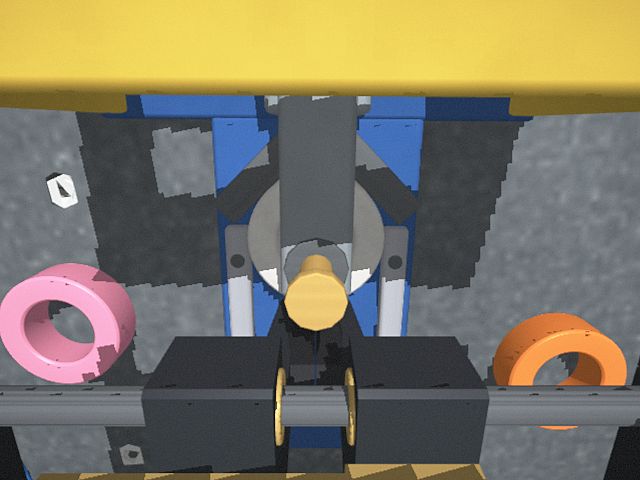

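Request:
jog_arm(angular=[[0, -0.2, 0], [0, -0.2, 0]], xyz=[[0.7, 0, 0], [1.2, -0.1, 0.2]], grip=[-1, -1])

```text
time_s: 6.75
tool_pos: [483.7, -105.3, 21.0]
orientation: [-0.01, 0.046, 0.708, -0.705]
force: [-2.9, 1.1, 0.0]
opening: 0.7
```

```bash
python3 st.py
```

```text
6.75 [ 483.7 -105.3   21. ] sta [-33.4  -0.1] turn0 [-0.01  0.48 -0.04] turn12 [-0.18 -1.51 -0.04] [ 0.2   0.91 -0.12  2.14  1.1   0.1  -2.62] [-2.9  1.1  0. ]
```

Request:
jog_arm(angular=[[0, 0, 0], [0, 0, 0], [0, 0, 0]], xyz=[[0.7, 0, 0], [1.2, -0.1, 0], [1.2, -0.1, 0]], grip=[-1, -1, -1])

```text
time_s: 7.05
tool_pos: [483.9, -105.3, 20.9]
orientation: [-0.011, 0.046, 0.708, -0.705]
force: [-5.3, 0.9, 2.2]
opening: 0.4
```

```bash
python3 st.py
```

```text
7.05 [ 483.9 -105.3   20.9] sta [-33.2  -0. ] turn0 [-0.03  0.46 -0.03] turn12 [-0.19 -1.53 -0.03] [ 0.21  0.91 -0.14  2.13  1.1   0.11 -2.62] [-5.3  0.9  2.2]
```

Request:
jog_arm(angular=[[0, 0, 0], [0, 0, 0], [0, 0, 0]], xyz=[[0.7, 0, 0], [1.2, -0.1, 0], [1.2, -0.1, 0]], grip=[-1, -1, -1])

```text
time_s: 7.35
tool_pos: [484.0, -105.3, 20.8]
orientation: [-0.012, 0.045, 0.708, -0.705]
force: [-7.7, 1.3, 3.0]
opening: 0.7
```

```bash
python3 st.py;  python3 - <<'E'
from plant import eyes
import cv2
for n in("wrist","scene"):
    a=eyes.capture(n)["image"]
    if n=="scene": a=cv2.resize(a[210:285,310:410],(800,600),interpolation=cv2.INTER_CUBIC)
    cv2.imwrite(f"pics/{n}6.png",a)
E
```

```text
7.35 [ 484.  -105.3   20.8] sta [-33.1  -0.1] turn0 [-0.03  0.45 -0.02] turn12 [-0.19 -1.54 -0.03] [ 0.22  0.92 -0.15  2.13  1.1   0.12 -2.61] [-7.7  1.3  3. ]
```

View pics/wrist6.png

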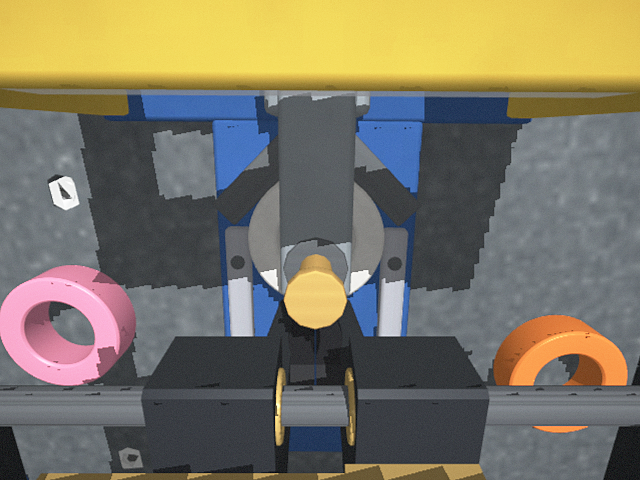

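View pics/scene6.png

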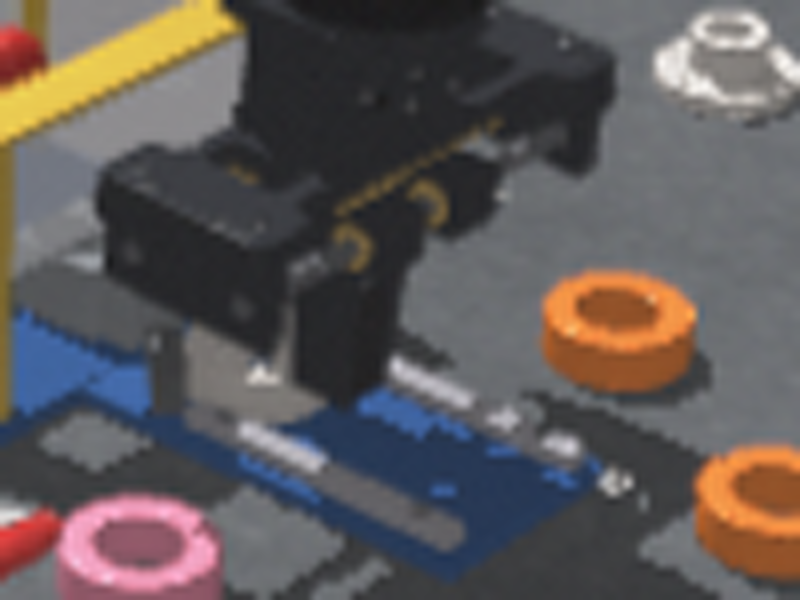

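Request:
jog_arm(angular=[[0, 0.3, 0], [0, 0.45, 0], [0, 0.45, 0], [0, 0.45, 0], [0, 0.45, 0]], xyz=[[-6, 0.5, 0], [-12, 1, 1], [-14, 1.2, 20], [-14, 1.2, 60], [-10, 1.2, 100]], grip=[-1, -1, -1, -1, -1])

```text
time_s: 7.95
tool_pos: [476.4, -104.3, 122.1]
orientation: [-0.027, 0.03, 0.708, -0.705]
force: [1.3, -0.2, -0.6]
opening: 0.8
```

Request:
jog_arm(angular=[[0, 0, 0], [0, 0, 0], [0, 0, 0], [0, 0, 0]], xyz=[[-10, 1, 30], [-20, 2, 60], [-20, 2, 80], [-20, 2, 80]], grip=[-1, -1, -1, -1])

```text
time_s: 8.35
tool_pos: [459.0, -102.5, 203.7]
orientation: [-0.025, 0.033, 0.707, -0.706]
force: [1.0, -0.3, -0.2]
opening: 0.5
```

```bash
python3 st.py;  python3 - <<'E'
from plant import eyes,manip
import cv2,pickle
s=manip.observe()
p=eyes.capture("wrist")
cv2.imwrite(f"pics/wrist7.png",p["image"])
a=cv2.resize(p["image"][0:240,160:480],(800,600),interpolation=cv2.INTER_CUBIC);cv2.imwrite("pics/wrist7c.png",a)
p.pop("image");pickle.dump((s,p),open("w7.pkl","wb"))
a=eyes.capture("scene")["image"]
a=cv2.resize(a[210:285,310:410],(800,600),interpolation=cv2.INTER_CUBIC)
cv2.imwrite(f"pics/scene7.png",a)
E
```

```text
8.35 [ 459.  -102.5  203.7] sta [-58.3   0.7] turn0 [-0.02  0.11 -0.02] turn12 [-0.18 -1.88 -0.02] [ 0.57  0.62 -0.7   2.05  0.63  0.68 -2.2 ] [ 1.  -0.3 -0.2]
```

View pics/wrist7c.png

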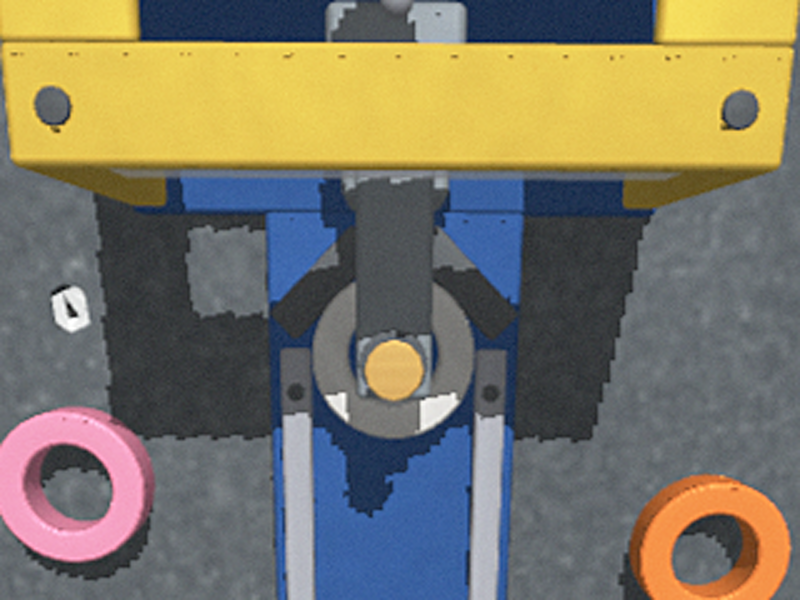

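View pics/scene7.png

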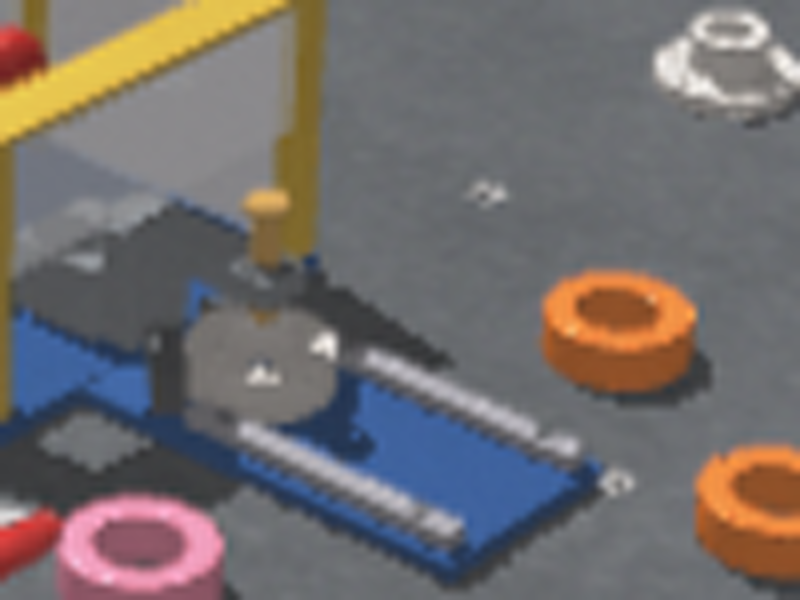

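```bash
python3 - <<'E'
from h import *
import pickle
s,p=pickle.load(open("w7.pkl","rb"))
f=lambda u,v:(160+u/2.5,v/2.5)
for n,uv,z in [("ringC",f(393,357),26),("rear",f(393,438),26),("left",f(313,355),26),("right",f(473,355),26),("railL end",f(296,349),15),("railR end",f(491,349),15),
 ("LflankLow",f(290,337),22),("Lflank2",f(340,290),22),("Rlow",f(502,337),22),("pin",f(393,370),81),("gL",f(12,163),115),("gR",f(782,165),115)]:
    P=wback(s,p,uv,z);print(n,P,tosta(P))
E
```

```text
ringC [ 516.4 -108.    26. ] [-0.6 -0. ]
rear [ 490.7 -105.9   26. ] [-26.4  -0.1]
left [519.1 -82.5  26. ] [-0.  25.6]
right [ 515.  -133.5   26. ] [  0.1 -25.6]
railL end [520.8 -76.2  15. ] [ 1.2 32. ]
railR end [ 515.7 -140.4   15. ] [  1.4 -32.4]
LflankLow [525.1 -75.4  22. ] [ 5.4 33.2]
Lflank2 [538.1 -92.8  22. ] [19.8 16.9]
Rlow [ 519.6 -143.4   22. ] [  5.5 -35.1]
pin [ 516.6 -107.9   81. ] [-0.4  0.1]
gL [570.2 -28.  115. ] [46.4 84.1]
gR [ 556.1 -196.5  115. ] [ 46.3 -85. ]
```

Measured from the picture, the ring is home: its centre is within 1 mm of the nest centre and the flank line matches. Next is the lever.

Request:
jog_arm(angular=[[0, 0, 0], [0, 0, 0], [0, 0.1, 0], [0, 0.1, 0], [0, 0.1, 0]], xyz=[[35, -3, 0], [75, -6, 0], [115, -10, 0], [150, -13, 0], [173, -15, 0]], grip=[-1, -1, -1, -1, -1])

```text
time_s: 8.95
tool_pos: [631.9, -117.5, 198.9]
orientation: [-0.031, 0.026, 0.707, -0.706]
force: [-0.1, 0.5, -0.6]
opening: 0.1
```

```bash
python3 st.py;  python3 - <<'E'
from plant import eyes,manip,finder
from h import *
import cv2,pickle
p=eyes.capture("top")
print(finder.pinpoint(p,"knob_top")[:2])
cv2.imwrite("pics/top8.png",cv2.resize(p["image"][120:285,220:440],(800,600),interpolation=cv2.INTER_CUBIC))
p=eyes.capture("scene")
for d in finder.pinpoint(p,"knob_top")[:2]: print(d, tosta(back(cam(p),d["location"],103)))
cv2.imwrite("pics/scene8.png",cv2.resize(p["image"][150:300,250:450],(800,600),interpolation=cv2.INTER_CUBIC))
p=eyes.capture("wrist");cv2.imwrite("pics/wrist8.png",p["image"])
E
```

```text
8.95 [ 631.9 -117.5  198.9] sta [1.153e+02 1.000e-01] turn0 [-0.03 -0.06 -0.02] turn12 [-0.19 -2.06 -0.02] [ 0.47  0.84 -0.69  1.53  0.59  1.   -2.04] [-0.1  0.5 -0.6]
[{'location': [326.6, 177.2], 'p': 0.56}]
{'location': [310.5, 213.2], 'p': 0.47} [114.9   2.9]
```

View pics/scene8.png

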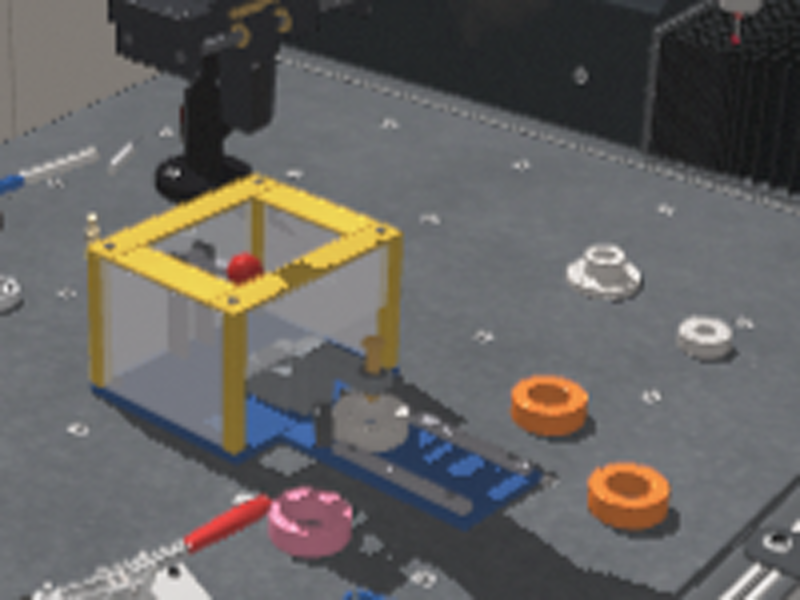

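View pics/wrist8.png

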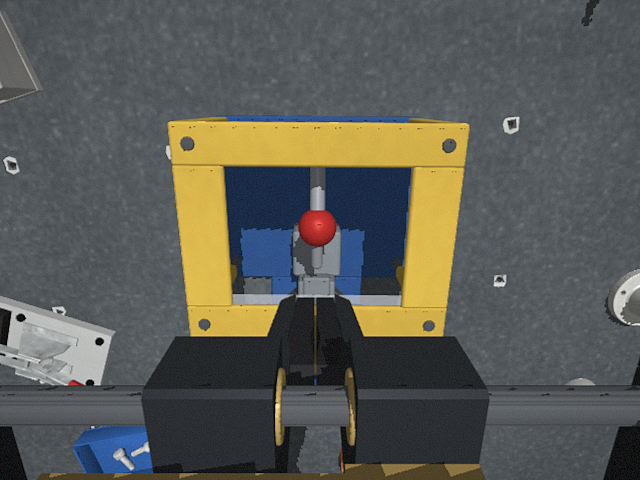

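```bash
python3 - <<'E'
from plant import manip
from h import *
import pickle
_,p=pickle.load(open("w7.pkl","rb")); s=manip.observe()
for n,uv,z in [("knob",(317,228),97),("winfar",(317,166),115),("winnear",(317,302),112)]: print(n,wback(s,p,uv,z),tosta(wback(s,p,uv,z)))
E
```

```text
knob [ 634.3 -118.4   97. ] [117.8  -0.6]
winfar [ 677.1 -121.6  115. ] [160.7  -0.3]
winnear [ 588.1 -114.8  112. ] [71.4 -0.9]
```

Request:
jog_arm(angular=[[0, 0, 0], [0, 0, 0], [0, 0, 0]], xyz=[[0, 0, -35], [0, 0, -70], [0, 0, -92]], grip=[-1, -1, -1])

```text
time_s: 9.5
tool_pos: [626.9, -117.8, 106.7]
orientation: [-0.032, 0.025, 0.707, -0.706]
force: [-1.1, 0.1, -0.2]
opening: 0.3
```

```bash
python3 st.py;  python3 - <<'E'
from plant import eyes
import cv2
p=eyes.capture("wrist");cv2.imwrite("pics/wrist9.png",p["image"])
E
```

```text
9.5 [ 626.9 -117.8  106.7] sta [110.4  -0.6] turn0 [-0.02 -0.1  -0.03] turn12 [-0.18 -2.09 -0.03] [ 0.44  0.94 -0.62  1.6   0.68  0.84 -2.12] [-1.1  0.1 -0.2]
```

View pics/wrist9.png

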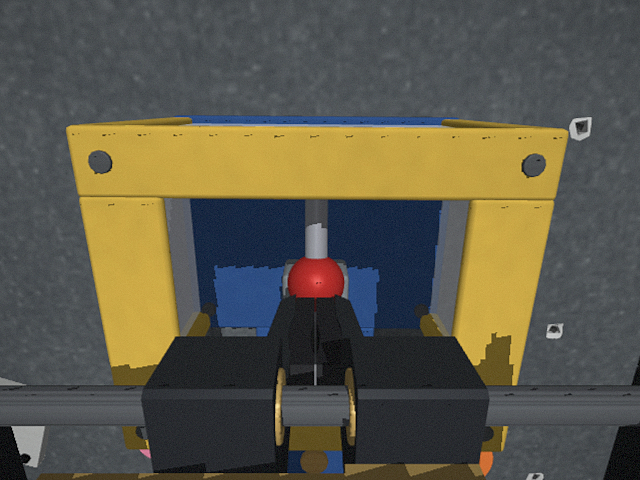

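Request:
jog_arm(angular=[[0, 0, 0], [0, 0, 0], [0, 0, 0], [0, 0, 0], [0, 0, 0]], xyz=[[3, 0.2, 0], [6, 0.4, 0], [6, 0.4, -3], [6, 0.4, -6], [6, 0.4, -10]], grip=[-1, -1, -1, -1, -1])

```text
time_s: 10.05
tool_pos: [635.9, -117.0, 99.8]
orientation: [-0.03, 0.027, 0.707, -0.706]
force: [-3.9, 0.5, 5.4]
opening: 0.4
```

Request:
jog_arm(angular=[[0, 0, 0], [0, 0, 0], [0, 0, 0], [0, 0, 0]], xyz=[[0, 0, -3], [0, 0, -6], [0, 0, -9], [0, 0, -10]], grip=[-1, -1, -1, -1])

```text
time_s: 10.45
tool_pos: [635.5, -116.9, 88.6]
orientation: [-0.031, 0.026, 0.707, -0.706]
force: [-2.3, -0.1, 4.0]
opening: 0.2
```

```bash
python3 st.py
```

```text
10.45 [ 635.5 -116.9   88.6] sta [118.8   0.9] turn0 [-0.02 -0.06 -0.03] turn12 [-0.19 -2.06 -0.03] [ 0.43  0.97 -0.61  1.59  0.7   0.82 -2.12] [-2.3 -0.1  4. ]
```

Pressing at about 5 N as expected; continuing down to the hard stop.

Request:
jog_arm(angular=[[0, 0, 0], [0, 0, 0], [0, 0, 0], [0, 0, 0]], xyz=[[0, 0, -3], [0, 0, -6], [0, 0, -8], [0, 0, -9]], grip=[-1, -1, -1, -1])

```text
time_s: 10.85
tool_pos: [635.8, -117.0, 79.7]
orientation: [-0.031, 0.026, 0.707, -0.706]
force: [-2.9, 0.2, 4.6]
opening: 0.6
```

Request:
jog_arm(angular=[[0, 0, 0], [0, 0, 0], [0, 0, 0]], xyz=[[0, 0, -1], [0, 0, -2], [0, 0, -2]], grip=[-1, -1, -1])

```text
time_s: 11.15
tool_pos: [635.9, -117.0, 78.9]
orientation: [-0.03, 0.026, 0.707, -0.706]
force: [-4.3, 0.8, 9.1]
opening: 0.4
```

Request:
jog_arm(angular=[[0, 0, 0], [0, 0, 0], [0, 0, 0]], xyz=[[0, 0, -1], [0, 0, -2], [0, 0, -2]], grip=[-1, -1, -1])

```text
time_s: 11.45
tool_pos: [635.9, -116.9, 78.5]
orientation: [-0.03, 0.027, 0.707, -0.706]
force: [-7.4, -0.1, 19.5]
opening: 0.2
```

Request:
jog_arm(angular=[[0, 0, 0], [0, 0, 0], [0, 0, 0]], xyz=[[0, 0, -1.5], [0, 0, -3], [0, 0, -3]], grip=[-1, -1, -1])

```text
time_s: 11.75
tool_pos: [636.0, -117.0, 77.9]
orientation: [-0.03, 0.027, 0.707, -0.706]
force: [-12.4, -1.4, 33.9]
opening: 0.3
```

```bash
python3 st.py
```

```text
11.75 [ 636.  -117.    77.9] sta [119.3   0.9] turn0 [-0.   -0.04 -0.02] turn12 [-0.17 -2.04 -0.02] [ 0.42  0.99 -0.6   1.59  0.71  0.8  -2.14] [-12.4  -1.4  33.9]
```

Hard stop reached (z ≈ 78, force climbing sharply). Lifting straight out, then backing off.

Request:
jog_arm(angular=[[0, 0, 0], [0, 0, 0], [0, 0, 0], [0, 0, 0], [0, 0, 0]], xyz=[[0, 0, 8], [-3, 0, 25], [-4, 0, 60], [-4, 0, 100], [-4, 0, 140]], grip=[-1, -1, -1, -1, -1])

```text
time_s: 12.25
tool_pos: [632.0, -116.9, 214.6]
orientation: [-0.03, 0.027, 0.708, -0.705]
force: [1.3, -0.1, 0.6]
opening: 0.4
```

Request:
jog_arm(angular=[[0, 0, 0], [0, 0, 0], [0, 0, 0], [0, 0, 0], [0, 0, 0]], xyz=[[-40, 3, 0], [-80, 6, 0], [-120, 9, 0], [-160, 13, 0], [-160, 13, 0]], grip=[-1, -1, -1, -1, -1])

```text
time_s: 12.75
tool_pos: [465.2, -104.2, 212.9]
orientation: [0.032, -0.023, -0.707, 0.707]
force: [0.4, 0.3, -0.4]
opening: 0.4
```

```bash
python3 st.py;  python3 - <<'E'
from plant import eyes,manip
from h import *
import cv2,pickle
s=manip.observe()
p=eyes.capture("wrist")
cv2.imwrite("pics/wrist10.png",cv2.resize(p["image"][0:240,160:480],(800,600),interpolation=cv2.INTER_CUBIC))
p.pop("image");pickle.dump((s,p),open("w10.pkl","wb"))
p=eyes.capture("scene")
cv2.imwrite("pics/scene10.png",cv2.resize(p["image"][180:285,270:410],(800,600),interpolation=cv2.INTER_CUBIC))
E
```

```text
12.75 [ 465.2 -104.2  212.9] sta [-52.   -0.5] turn0 [-0.   -0.12 -0.05] turn12 [-0.16 -2.12 -0.05] [ 0.57  0.62 -0.72  2.    0.6   0.75 -2.16] [ 0.4  0.3 -0.4]
```

View pics/wrist10.png

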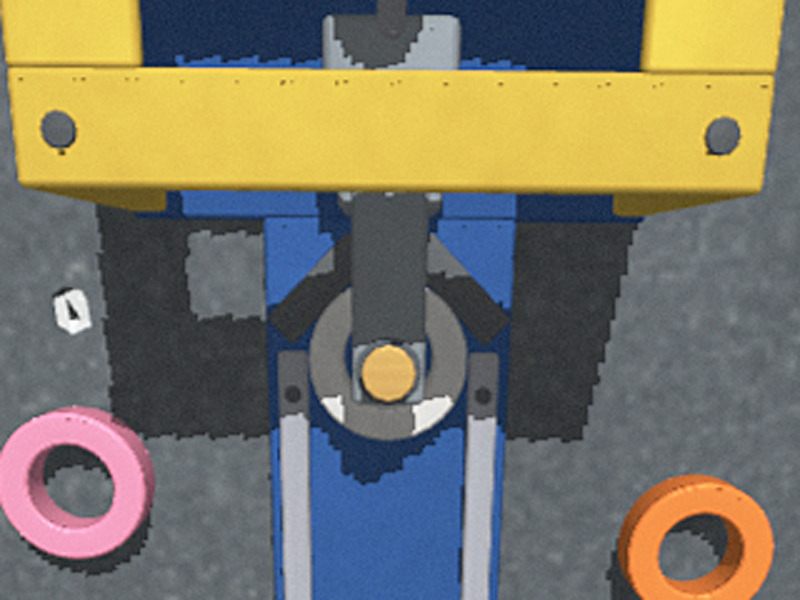

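View pics/scene10.png

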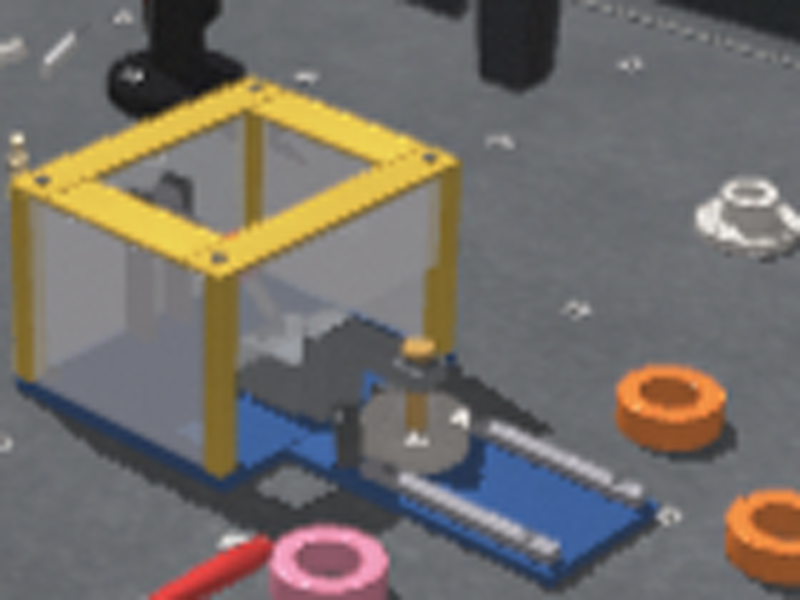

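The pin head now sits low on the carrier with the pin in the bore, the knob is down inside the guard, and the ring is still against the V. The guard and the look-alikes are unmoved. Handing in.

```bash
python3 - <<'E'
from h import *
import pickle
s,p=pickle.load(open("w10.pkl","rb"))
P=wback(s,p,(160+388/2.5,360/2.5),26);print(tosta(P))
from plant import manip
print(manip.observe()["force"].round(1)); print(manip.finish_job())
E
```

```text
[-0.2 -0.1]
[ 0.3  0.5 -0.6]
the job is handed in; nothing more can be done
None
```

The ring is home in the V nest, the lever is fully down with the locating pin in the ring, and I handed the job in at about 13 s with the hand clear.

- **Ring:** I pushed it along the rails with the shut fingers until it stopped against the V, at about 8 N. The wrist picture put its centre 0.6 mm short of home after the push. After the lever press it was within 0.3 mm. The camera calibration is only good to about 2 mm.
- **Lever:** I pressed the knob down through the window. It moved at about 5 N and stopped at 78 mm above the worktop, where the force rose to 34 N vertically (36 N in all). Fully down should be 79 mm, so this is the hard stop.
- **Last pictures:** The pin head had dropped onto its carrier, with the pin in the bore. The knob was below the window, and the guard and the coloured rings looked unmoved. The force on the tool was about zero.

- **Tilt during the push:** I planned a 12° tilt to keep the gripper body away from the pin head, but the wrist joints reached their limits. At one point joints 6 and 7 read right at theirs (0.04 and -2.66, to two decimals). I pushed with about 3° of tilt instead and saw no sign of contact with the pin head.
- **Station position:** The first estimates from the two fixed cameras differed by about 6 mm across the rails. I used the wrist camera's measurement, which matched the rails, nest and guard to within about 1–2 mm.

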